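Seat the full-arch cast in the model holder and throw its clamp lever

TASK

Take the full-arch dental cast (the one with teeth all the way round, not the half-arch ones) out of the rack and seat it teeth up in the pocket of the model holder, fully home, flat and square, and let go of it. Then throw the holder's clamp lever fully over to its other end. Leave the other two casts and everything else on the bench where they are.

Things in the scene. Friction and masses are not known exactly. Their poses are not given: they have to be found in the camera images.
- cast_full: Beige full-arch cast, 0.2 kg: slab 22 mm thick, 80 wide, 56 heel to front, front corners cut (straight sides 36 mm, front edge 44 wide), horseshoe of teeth 9 mm high on one face. Starts standing on its heel in the rack. Origin: mid-slab on the heel face. x: the way the teeth point (slab -11..11, teeth to 20 mm); y: width (-40..40); z: heel 0 to front 56 mm.
- cast_under (a point): On cast_full: centre of its large toothless face (the underside when seated), midway heel to front; axes as cast_full. Seated, it lies on pocket, cast x up, cast z (front) along the holder's -x.
- cast_left: Half-arch cast, same slab, with teeth only on the +y half; stands in another rack slot, axes as cast_full. Leave alone.
- cast_right: Half-arch cast, same slab, with teeth only on the -y half; stands in another rack slot, axes as cast_full. Leave alone.
- rack: Aluminium rack, fixed, left or right. Floor 236 x 99 x 6 mm; walls along x at y +-43.5..49.5, 46 mm high over the bench, ends open. Casts stand at x about -72, 0, 72 mm (any order), teeth to +x, tops 62 mm over the bench, between ribs 12 mm high. Walls cover the casts' straight sides: take a cast across its thickness. Origin: centre of underside.
- holder: Dark steel model holder, fixed, left or right: plate 140 mm (x) by 204 (y -98..106), 20 thick, with a aluminium-walled pocket and a lever. Origin on the bench under the plate. The pocket's narrow front end points to -x, its heel side to +x.
- pocket (a point): Centre of the pocket floor, 20 mm over the bench, at holder y -32 mm; axes of the holder. Outline of the cast (80 mm in y, 56 in x, cut corners at -x), 1.6 mm clearance all round; walls 9 mm high, upright for 5 mm, then sloping outward as a lead-in. No wall along the front edge and the middle 40 mm of the heel side: room for fingers.
- clamp (a joint): Holder's clamp lever, rad: 0 leans to the holder's -x (starts 0..0.2), 0.5 upright, 1.0 fully over to +x; stays where left. Hinge along holder y, at x 0, y 72 mm, 42 mm over the bench; 70 mm from hinge to knob centre, rod 10 mm thick. Black housing 70 x 50 mm on the plate, its top 45 mm over the bench.
- clamp_tip (a point): Centre of the lever's ball knob (26 mm diameter).
- bottle: Clear bottle with white cap, 44 mm diameter, 120 mm tall; bystander, origin under its centre.
- brush_pot: Black pot with brushes, 76 mm diameter, brushes up to 170 mm; bystander, origin under its centre.
- jar: Brown lidded jar, 52 mm diameter, 42 mm tall; bystander, origin under its centre.
- disc: White ceramic firing disc, 52 mm diameter, 14 mm tall; bystander, origin under its centre.
- die: Beige single-tooth die, 24 mm diameter, 36 mm tall; bystander, origin under its centre.
- block: White ceramic milling block 22 x 18 x 16 mm; bystander, origin under its centre.
- flask: Steel casting ring, upright, 44 mm diameter, 35 mm tall, near the holder; bystander, origin under its centre.
- spool: Grey plastic spool, 36 mm diameter, 30 mm tall, near the rack; bystander, origin under its centre.

How it is judged:
By the outcome, as a careful person would: the job done as asked, in the order asked, and still so for the second after the job is handed in, with the robot touching nothing.
It also fails if it takes over 72 s, if anything falls off the work surface, if the arm or the gripper's body presses on something with over 40 N, if the wrist force passes 120 N, or if a joint passes its speed limit or range.

ROBOT

A 6-joint arm with a two-finger parallel gripper is mounted at the origin on the work surface. World frame = base frame: x ahead of the robot, y to its left, z up, the work surface at z = 0. Lengths are in mm, angles in rad, forces in N, time in s.
With the tool pointing down it reaches from about 350 to 875 mm from the base axis. Payload 4.2 kg.
Tool frame: the origin (TCP) lies on the mounting face of the last link; the fingertips stand 173 mm ahead of it and the grasp point (between the pads) lies grip_point_offset ahead of it (grip_point_offset is the distance from the TCP to the grasp point, in mm); z points along the fingers, y is the line along which they close (so a half turn about z gives the same grasp; the last joint's range is limited). The gripper opens to 85 mm and grips with 20 to 120 N. Pads are 22 mm wide; open, the fingers measure 114 mm over their backs; the gripper's body (76 mm by 85 mm) begins 54 mm behind the grasp point. The pads swing forward as they close: fully open they stand 13 mm farther back than shut.
Start: joints at [-0.946, 0.385, 0.008, 0, -1.194, -0.259], TCP at [223.575, -583.622, 404.712] pointing down, gripper open.
Joint ranges: [-3.14, 3.14], [-1.21, 2.06], [-1.07, 1.41], [-3.16, 2.05], [-2.99, -0.16], [-3.1, 3.1]. Speed limits (rad/s): [2.79, 2.79, 3.14, 3.14, 3.14, 3.14].

INTERFACE

Orientations are given as a unit quaternion [x, y, z, w].
In Python, from bench import read_state, get_image, job_done, recognise, place_of, grip_point_offset gives the robot as it stands. The module is installed in compiled form; this text tells all that it offers.
- The arm moves only by the tool carry_out, never from a script. Its arguments are lists of equal length, an entry for each row: "slide": the shift along the tool's x, y, z in m, a list of three; "roll": the turn about the tool's z in degrees; "claw": the finger opening in m, from 0 to 0.0854. A call has 1 to 8 rows; each row is the pose to reach, as a shift and turn from the pose commanded when the call began, along the tool's axes at that moment; what a row does not reach only later rows make up. A row lasts 1/8 s, in which the tool goes at most 62.5 mm and 10.7 degrees, less where a joint would pass 70% of its speed; a pose out of reach is approached as far as the arm can. A call with a gripper value outside its range is refused whole. The fingers move at their own pace and stop on an object; the grip force is fixed at half the most. Time passes only in rows, so rows that repeat a pose let the fingers close. It gives the time, the measured TCP pose, the force, the opening and the grip force at its end, in the units of the state.
- read_state(): the state, without advancing time (a new reading comes with each control period).
- get_image(name): name is "side" or "top" or "wrist"; returns a dict with "img" (480x640x3 uint8, red, green, blue), "z_map" (480x640 float32, mm along the optical axis (not along the pixel's ray), 0 where there is no reading), "mtx" (3x3 intrinsics, pixels), "world_from_camera" (4x4, takes a point from camera to world coordinates); the wrist camera has in their place "T_tool_cam" (4x4, takes a point from camera to tool coordinates, whose origin is the TCP and whose axes are the flange's). Camera axes: x right, y up, looking along -z (the intrinsics and any distortion apply to the point x, -y, -z); pixel columns grow to the right and rows downward; lengths in mm; the calibration is good to about 2 mm. A picture is of the moment at which its call begins: read the wrist's pose just before it.
- job_done(): hands the job in; it is judged then, once.
Trained networks look in a picture, given as the dict that the camera call returned (one of the last four; its "shot" number tells which), for a name from the list of things; names that differ only in an ending like _2 or _b are one class to them, and where a whole thing is asked for, a point or a joint stands for the part that bears it (a point fixed in the world has none). Each returns a list of dicts, best first, with "conf" (0 to 1); they miss things now and then, are a little off and sometimes report something else, mostly with a low value. They report only what shows in the picture. A call takes as long as a camera call.
- recognise(picture, thing): "at" ([column, row] in pixels, amid what is visible of it).
- place_of(picture, thing): "at" ([column, row] in pixels: a listed point, or the origin of a listed thing).
The state is a dict: "clock": time; "joints": joint angles; "joint_vel": joint speeds; "joint_efforts": joint torques, N m; "position": TCP position; "ee_rot": TCP orientation; "contact_force": force on the tool from outside, world axes, zero at the start; "wrist_torque": the same for the moment, N m; "gripper_width": finger opening in mm; "grasp_force": force on a finger pad.
Only numpy, scipy, OpenCV 4.12 (cv2) and the standard library are available. Lean on these libraries where they do the work, as an engineer would, in place of code of your own. Each camera call takes 0.05 s, during which the arm holds its last target. There are 200 camera calls.

## Working session

There is one attempt and no reset: what is moved stays moved. The work goes in short steps, Python scripts to look and compute and a tool call to move; the robot and the scene stay as the last step left them, time stands still between calls to the robot, and variables do not carry over. Pictures are saved under pics/ and viewed, at most 10 in all, crops included, and the job is handed in when it is done.

Besides the shell and the picture viewer there is one more tool, called after ">>>" as name([rows], argument=value, ...), one row to a line, values as JSON. carry_out: Moves the arm, as the interface text tells. Its arguments: {"type":"object","properties":{"slide":{"type":"array"},"roll":{"type":"array"},"claw":{"type":"array"}},"required":["slide","roll","claw"]}

```bash
mkdir -p pics; cat > h.py <<'E'
import numpy as np, cv2
from bench import *
from scipy.spatial.transform import Rotation as R
def T_cam(p,st=None):
    if "world_from_camera" in p: return np.array(p["world_from_camera"])
    T=np.eye(4);T[:3,:3]=R.from_quat(st["ee_rot"]).as_matrix();T[:3,3]=st["position"]
    return T@np.array(p["T_tool_cam"])
def cloud(p,T):
    z=p["z_map"].astype(float);K=np.array(p["mtx"]);v,u=np.mgrid[:480,:640]
    P=np.stack([(u-K[0,2])/K[0,0]*z,-(v-K[1,2])/K[1,1]*z,-z],-1)
    W=P@T[:3,:3].T+T[:3,3];W[z==0]=np.nan
    return W
def ray(p,T,uv,h):
    K=np.array(p["mtx"]);d=T[:3,:3]@np.array([(uv[0]-K[0,2])/K[0,0],-(uv[1]-K[1,2])/K[1,1],-1]);o=T[:3,3]
    return o+d*(h-o[2])/d[2]
def save(p,n): cv2.imwrite(f"pics/{n}.png",cv2.cvtColor(p["img"],cv2.COLOR_RGB2BGR))
E
python3 - <<'E'
from h import *
np.set_printoptions(precision=1,suppress=True)
s=read_state();print(s["clock"],s["position"],s["ee_rot"],grip_point_offset if not callable(grip_point_offset) else grip_point_offset())
for n in["top","side"]:
    p=get_image(n);save(p,n);T=T_cam(p);W=cloud(p,T);print(n,[k for k in p],T[:3,3],p["mtx"])
    for t,h in[("cast_full",6),("cast_left",6),("cast_right",6),("cast_under",34),("rack",0),("holder",0),("pocket",20),("clamp_tip",90)]:
        for fn in(recognise,place_of):
            try:r=fn(p,t)
            except Exception as e: print(t,fn.__name__,e);continue
            print(t,fn.__name__,[(np.round(q["at"]),round(q["conf"],2),ray(p,T,q["at"],h)) for q in r[:2]])
E
```

```text
0.0 [ 223.5 -583.5  403.6] [-0.2  1.   0.  -0. ] 154.70000000000002
top ['img', 'z_map', 'mtx', 'world_from_camera', 'shot'] [ 474.5   -5.3 1125.3] [[449.2   0.  316.4]
 [  0.  449.2 246.2]
 [  0.    0.    1. ]]
cast_full call [(array([404., 296.]), 0.84, array([ 447.7, -255.3,    6. ]))]
cast_full call [(array([401., 296.]), 0.56, array([ 448.7, -247. ,    6. ]))]
cast_left call [(array([404., 270.]), 0.54, array([ 514.2, -256.1,    6. ]))]
cast_left call [(array([399., 271.]), 0.88, array([ 510. , -242.9,    6. ]))]
cast_right call [(array([408., 241.]), 0.71, array([ 587.2, -267.1,    6. ])), (array([406., 294.]), 0.56, array([ 454.2, -259.9,    6. ]))]
cast_right call [(array([405., 241.]), 0.71, array([ 586.2, -259.3,    6. ]))]
cast_under call [(array([405., 295.]), 0.85, array([ 452. , -250.8,   34. ]))]
cast_under call [(array([405., 298.]), 0.56, array([ 443.8, -251.4,   34. ]))]
rack call [(array([406., 269.]), 0.81, array([ 515.4, -262.2,    0. ]))]
rack call []
holder call [(array([198., 263.]), 0.63, array([532.6, 259.6,   0. ]))]
holder call [(array([156., 276.]), 0.71,
[... 1343 characters left out ...]
   0. ])), (array([303., 174.]), 0.19, array([531.5, 280.8,   0. ]))]
rack call [(array([290., 355.]), 0.83, array([ 519.4, -253.9,    0. ]))]
holder call [(array([303., 176.]), 0.82, array([532.5, 271. ,   0. ]))]
holder call [(array([306., 179.]), 0.89, array([539.6, 260.6,   0. ])), (array([339., 322.]), 0.67, array([ 610.3, -181.3,    0. ]))]
pocket call [(array([304., 172.]), 0.77, array([533.8, 263.8,  20. ]))]
pocket call [(array([309., 180.]), 0.66, array([547.9, 229.4,  20. ]))]
clamp_tip call [(array([400., 248.]), 0.61, array([726.8, -73.4,  90. ])), (array([294., 127.]), 0.6, array([508. , 358.8,  90. ]))]
clamp_tip call [(array([290., 127.]), 0.65, array([497.3, 361. ,  90. ]))]
```

```bash
python3 - <<'E'
import cv2,numpy as np
t=cv2.imread("pics/top.png")
a=cv2.resize(t[200:340,110:250],(560,560),interpolation=2);b=cv2.resize(t[210:330,340:460],(240,240)) 
cv2.imwrite("pics/c1.png",a)
cv2.imwrite("pics/topfull.png",t)
from h import *
p=get_image("top");W=cloud(p,T_cam(p))
np.set_printoptions(precision=1,suppress=True)
# cast tops: z>50 near rack
for n,(cx,cy) in dict(full=(449,-250),mid=(516,-250),right=(590,-250)).items():
    m=(abs(W[...,0]-cx)<40)&(abs(W[...,1]-cy)<60)&(W[...,2]>54)
    q=W[m];print(n,len(q),q[:,:2].mean(0) if len(q) else 0,q[:,2].max() if len(q) else 0, q[:,:2].min(0),q[:,:2].max(0),cv2.minAreaRect(q[:,:2].astype(np.float32)))
m=(W[...,0]>380)&(W[...,0]<650)&(abs(W[...,1]-260)<180)&(W[...,2]>13)&(W[...,2]<27)
print("plate",cv2.minAreaRect(W[m][:,:2].astype(np.float32)),W[m][:,2].mean())
m=(W[...,0]>380)&(W[...,0]<650)&(abs(W[...,1]-330)<80)&(W[...,2]>60)
q=W[m];print("lever",q[:,2].max(),q[q[:,2]>q[:,2].max()-10].mean(0))
E
```

```text
full 242 [ 447.6 -249.4] 67.40700834497443 [ 435.4 -279.4] [ 466.2 -219.1] ((450.9044189453125, -249.273681640625), (60.20252227783203, 30.608783721923828), 89.53601837158203)
mid 224 [ 517.7 -253.1] 66.15443767816487 [ 506.4 -286. ] [ 535.5 -223. ] ((520.52490234375, -254.1405487060547), (62.68571472167969, 27.28837013244629), 85.36943054199219)
right 227 [ 588.8 -259.2] 67.91841260010187 [ 576.1 -289.9] [ 605.5 -229. ] ((592.144287109375, -259.7236633300781), (60.63992691040039, 28.754283905029297), 85.3885726928711)
plate ((537.6961059570312, 237.59881591796875), (140.2666473388672, 254.1385040283203), 11.436240196228027) 19.08112615549108
lever 122.8470154650571 [499.1 323.1 117.1]
```

View pics/top.png

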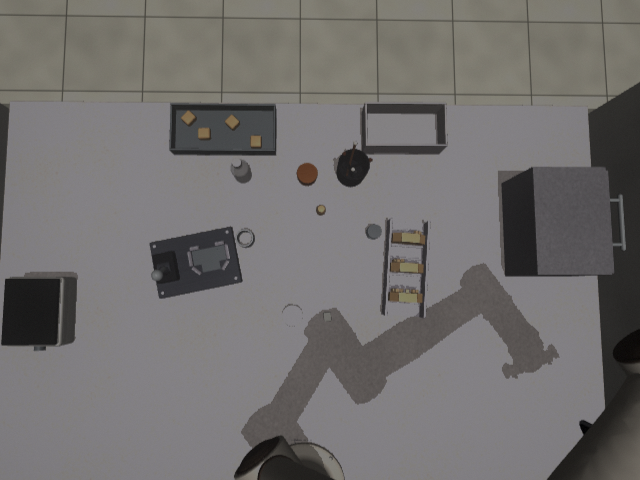

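View pics/side.png

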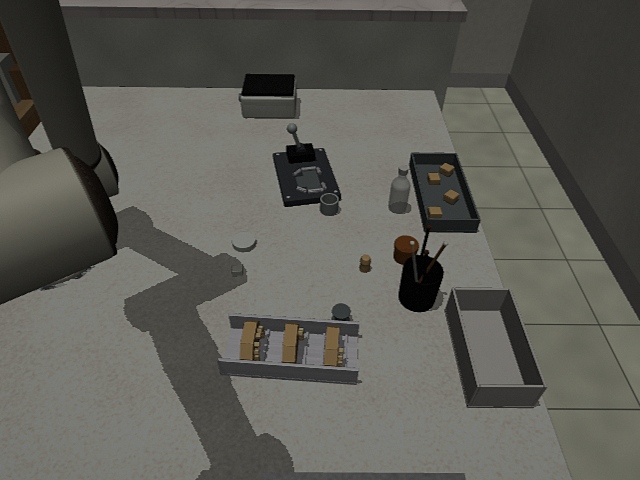

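Top view: rack is at right with three casts (columns ~407, rows 238/268/297), and the holder is at left, yawed about +10° with its lever leaning towards the robot. The side view shows the teeth facing world +x, and bench is free between the rack and holder. The tool can't tilt, so I'll tip the cast over on the bench and regrasp it. First I'll take a wrist look at the rack.

```bash
cat >> h.py <<'E'
def plan(target,yaw_y):
    """tool shift (m) & roll (deg) to bring TCP to target with tool y along world yaw yaw_y (deg, mod 180)"""
    s=read_state();M=R.from_quat(s["ee_rot"]).as_matrix()
    d=M.T@(np.array(target)-np.array(s["position"]))/1000
    a=np.degrees(np.arctan2(M[1,1],M[0,1])); r=-(yaw_y-a); r=(r+90)%180-90
    print("tool y yaw %.2f  slide"%a,np.round(d,4),"roll %.2f"%r,"toolz",M[:,2].round(4),"j6 %.2f"%s["joints"][5],"clk",round(s["clock"],2))
E
python3 - <<'E'
from h import *
plan([447,-290,400],-4)
plan([480,-250,400],-4)
E
```

```text
tool y yaw 110.96  slide [-0.3137  0.1943  0.0047] roll -65.04 toolz [ 0. -0. -1.] j6 -0.26 clk 1.75
tool y yaw 110.96  slide [-0.3588  0.2198  0.0047] roll -65.04 toolz [ 0. -0. -1.] j6 -0.26 clk 1.75
```

>>> carry_out([
  [-0.05, 0.03, 0],
  [-0.1, 0.06, 0],
  [-0.15, 0.09, 0],
  [-0.2, 0.12, 0],
  [-0.25, 0.15, 0],
  [-0.3, 0.18, 0],
  [-0.33, 0.2, 0],
  [-0.33, 0.2, 0],
], roll=[-9, -18, -27, -36, -45, -54, -63, -65], claw=[0.085, 0.085, 0.085, 0.085, 0.085, 0.085, 0.085, 0.085])

```text
clock: 2.75
position: [461.4, -277.0, 404.8]
ee_rot: [-0.684, 0.73, -0.0, 0.0]
contact_force: [-0.0, -0.1, 0.7]
gripper_width: 85.0
grasp_force: 0.0
```

```bash
python3 - <<'E'
from h import *
np.set_printoptions(precision=1,suppress=True)
s=read_state();p=get_image("wrist");save(p,"w1");T=T_cam(p,s);W=cloud(p,T);print(s["position"],s["clock"],T[:3,3])
for t,h in[("cast_full",6),("cast_left",6),("cast_right",6)]:
    for fn in(recognise,place_of):
        print(t,[(np.round(q["at"]),round(q["conf"],2),ray(p,T,q["at"],h)) for q in fn(p,t)[:2]])
for n,(cx,cy) in dict(full=(449,-250),mid=(518,-253),right=(589,-259)).items():
    m=(abs(W[...,0]-cx)<36)&(abs(W[...,1]-cy)<60)&(W[...,2]>58)&(W[...,2]<66)
    q=W[m]
    if len(q)>20: print(n,len(q),q[:,2].mean(),cv2.minAreaRect(q[:,:2].astype(np.float32)))
plan([0,0,0],-4)
E
```

```text
[ 461.4 -277.   404.8] 2.75 [ 457.2 -344.7  375. ]
cast_full [(array([321., 240.]), 0.92, array([ 452.6, -243.8,    6. ]))]
cast_full [(array([323., 235.]), 0.76, array([ 450. , -249.5,    6. ]))]
cast_left [(array([252., 246.]), 0.69, array([ 527.9, -241.9,    6. ])), (array([174., 303.]), 0.4, array([ 623.6, -180.4,    6. ]))]
cast_left [(array([257., 234.]), 0.67, array([ 520.9, -254.2,    6. ]))]
cast_right [(array([178., 241.]), 0.73, array([ 606.8, -252.6,    6. ]))]
cast_right [(array([190., 235.]), 0.81, array([ 593.6, -257.8,    6. ])), (array([258., 234.]), 0.49, array([ 520. , -254.9,    6. ]))]
full 1307 62.5073708654422 ((453.1995544433594, -248.61367797851562), (54.8044319152832, 30.602619171142578), 85.90828704833984)
mid 1307 62.5594236688001 ((520.4028930664062, -251.8443145751953), (54.85384750366211, 22.242746353149414), 86.34007263183594)
right 1369 62.53634309957314 ((591.368896484375, -258.7346496582031), (55.638423919677734, 22.662809371948242), 85.10887145996094)
tool y yaw 175.83  slide [-0.2  0.5  0.4] roll -0.17 toolz [-0.  0. -1.] j6 0.17 clk 3.1
```

View pics/w1.png

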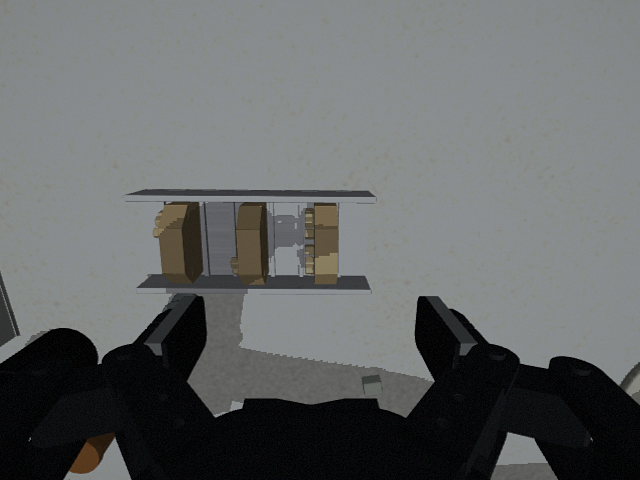

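The wrist view shows the cast nearest the robot (pixel 322,242) with teeth on both halves. The other two have teeth on one side only, so this is the full cast. Now I'll grasp it.

```bash
python3 - <<'E'
from h import *
plan([453,-248.6,197],-4)
E
```

```text
tool y yaw 175.83  slide [-0.0305  0.0088  0.2077] roll -0.17 toolz [-1.e-04  0.e+00 -1.e+00] j6 0.17 clk 3.1
```

>>> carry_out([
  [-0.03, 0.009, 0.04],
  [-0.03, 0.009, 0.09],
  [-0.03, 0.009, 0.13],
  [-0.03, 0.009, 0.165],
  [-0.03, 0.009, 0.19],
  [-0.03, 0.009, 0.208],
  [-0.03, 0.009, 0.208],
], roll=[0, 0, 0, 0, 0, 0, 0], claw=[0.06, 0.06, 0.06, 0.06, 0.06, 0.06, 0.06])

```text
clock: 3.98
position: [452.7, -248.7, 195.5]
ee_rot: [-0.681, 0.732, 0.001, -0.001]
contact_force: [0.5, -0.2, 0.5]
gripper_width: 60.2
grasp_force: 0.0
```

>>> carry_out([
  [0, 0, 0],
  [0, 0, 0],
  [0, 0, 0],
  [0, 0, 0],
  [0, 0, 0],
  [0, 0, 0],
], roll=[0, 0, 0, 0, 0, 0], claw=[0.015, 0.015, 0.015, 0.015, 0.015, 0.015])

```text
clock: 4.72
position: [453.5, -248.4, 197.9]
ee_rot: [-0.682, 0.731, -0.001, 0.0]
contact_force: [-0.9, -2.3, 5.9]
gripper_width: 30.2
grasp_force: 59.2
```

>>> carry_out([
  [0, 0, -0.015],
  [0, 0, -0.04],
  [0, 0, -0.075],
  [0, 0, -0.115],
  [0, 0, -0.13],
], roll=[0, 0, 0, 0, 0], claw=[0.015, 0.015, 0.015, 0.015, 0.015])

```text
clock: 5.35
position: [453.6, -248.2, 329.4]
ee_rot: [-0.682, 0.732, -0.002, 0.002]
contact_force: [-0.2, 0.2, -2.8]
gripper_width: 29.8
grasp_force: 59.6
```

```bash
python3 - <<'E'
from h import *
np.set_printoptions(precision=2,suppress=True)
print(read_state()["gripper_width"],read_state()["grasp_force"])
p=get_image("top");T=T_cam(p);W=cloud(p,T)
# plate outline from top image: dark mask with z 14..26
m=((W[...,2]>12)&(W[...,2]<35)&(abs(W[...,0]-535)<110)&(W[...,1]>140)&(W[...,1]<400)&(p["img"].max(-1)<90)).astype(np.uint8)
n,l,st,c=cv2.connectedComponentsWithStats(m);k=1+np.argmax(st[1:,4]);q=W[l==k]
(cx,cy),sz,an=cv2.minAreaRect(q[:,:2].astype(np.float32));print("plate",cx,cy,sz,an,q[:,2].mean())
for t in("pocket","clamp_tip","holder"):print(t,[(r["at"],r["conf"]) for r in place_of(p,t)])
plan([550,60,340],10.4)
E
```

```text
29.756155159852806 59.5559298992157
plate 532.6655883789062 261.5404357910156 (139.928466796875, 204.90573120117188) 11.513809204101562 18.946688805134244
pocket [([209.3, 256.7], 0.63)]
clamp_tip [([155.9, 271.4], 0.56)]
holder [([198.3, 261.5], 0.97)]
tool y yaw 175.92  slide [-0.31 -0.08 -0.01] roll -14.48 toolz [-0.  0. -1.] j6 0.12 clk 5.55
```

>>> carry_out([
  [-0.02, -0.005, 0],
  [-0.06, -0.016, 0],
  [-0.11, -0.03, 0],
  [-0.16, -0.044, 0],
  [-0.21, -0.058, 0],
  [-0.26, -0.07, 0],
  [-0.295, -0.08, 0],
  [-0.31, -0.083, 0],
], roll=[-2, -4, -6, -8, -10, -12, -14, -15], claw=[0.015, 0.015, 0.015, 0.015, 0.015, 0.015, 0.015, 0.015])

```text
clock: 6.55
position: [558.1, 56.9, 324.3]
ee_rot: [0.772, -0.635, -0.001, 0.002]
contact_force: [-0.1, -0.1, -3.6]
gripper_width: 30.0
grasp_force: 59.6
```

>>> carry_out([
  [0, 0, 0.03],
  [0, 0, 0.07],
  [0, 0, 0.1],
  [0, 0, 0.12],
  [0, 0, 0.128],
  [0, 0, 0.128],
], roll=[0, 0, 0, 0, 0, 0], claw=[0.015, 0.015, 0.015, 0.015, 0.015, 0.015])

```text
clock: 7.3
position: [557.8, 54.7, 198.0]
ee_rot: [0.771, -0.637, -0.0, 0.001]
contact_force: [0.4, 0.3, -1.7]
gripper_width: 29.7
grasp_force: 59.6
```

```bash
python3 - <<'E'
from h import *
np.set_printoptions(precision=1,suppress=True)
s=read_state();print(s["position"],s["contact_force"],s["gripper_width"]);plan([550,60,192],11)
p=get_image("side");T=T_cam(p)
W=cloud(p,T);m=(abs(W[...,0]-552)<40)&(abs(W[...,1]-60)<60)
v,u=np.where(m);x0,y0=max(u.min()-40,0),max(v.min()-80,0)
c=cv2.resize(p["img"][y0:y0+200,x0:x0+200],(600,600));cv2.imwrite("pics/s2.png",c[...,::-1]);print(x0,y0)
E
```

```text
[557.8  54.7 198. ] [ 0.4  0.3 -1.7] 29.72725805571066
tool y yaw -169.07  slide [-0.  0.  0.] roll -0.07 toolz [-0. -0. -1.] j6 -0.20 clk 7.3
248 0
```

View pics/s2.png

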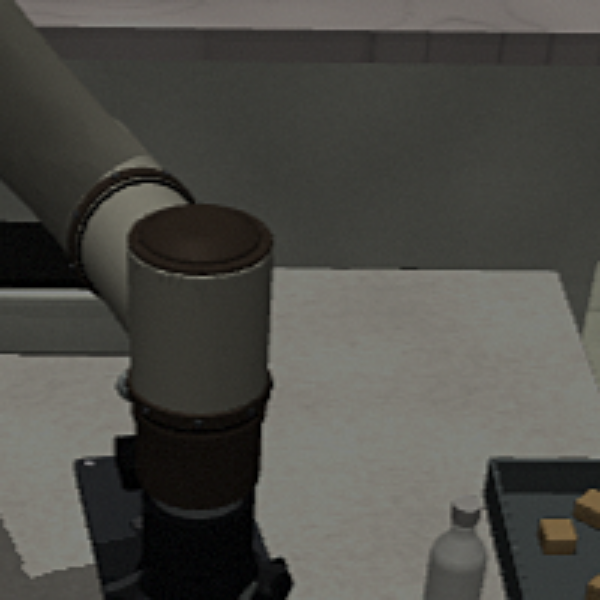

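The crop missed the cast because the arm blocks the view, so I'll go by force. Lowering to contact.

>>> carry_out([
  [0, 0, 0.002],
  [0, 0, 0.004],
  [0, 0, 0.005],
  [0, 0, 0.005],
], roll=[0, 0, 0, 0], claw=[0.015, 0.015, 0.015, 0.015])

```text
clock: 7.85
position: [558.0, 55.1, 193.8]
ee_rot: [0.771, -0.636, 0.0, -0.0]
contact_force: [0.1, -0.1, -2.4]
gripper_width: 30.1
grasp_force: 59.6
```

>>> carry_out([
  [0, 0, 0.001],
  [0, 0, 0.002],
  [0, 0, 0.003],
  [0, 0, 0.003],
], roll=[0, 0, 0, 0], claw=[0.015, 0.015, 0.015, 0.015])

```text
clock: 8.35
position: [558.0, 55.2, 191.9]
ee_rot: [0.772, -0.636, 0.0, -0.0]
contact_force: [-2.7, 1.1, 5.6]
gripper_width: 30.0
grasp_force: 60.9
```

>>> carry_out([
  [0, 0, 0],
  [0, 0, 0],
  [0, 0, 0],
  [0, 0, 0],
  [0, 0, 0],
  [0, 0, -0.012],
], roll=[0, 0, 0, 0, 0, 0], claw=[0.085, 0.085, 0.085, 0.085, 0.085, 0.085])

```text
clock: 9.1
position: [557.6, 55.0, 202.3]
ee_rot: [0.771, -0.636, -0.001, 0.001]
contact_force: [-0.3, -0.7, 0.0]
gripper_width: 84.5
grasp_force: 0.0
```

```bash
python3 - <<'E'
from h import *
np.set_printoptions(precision=1,suppress=True)
s=read_state();p=get_image("wrist");save(p,"w2");T=T_cam(p,s);W=cloud(p,T);print(s["position"],s["clock"],s["gripper_width"])
Tt=np.array(p["T_tool_cam"]);P=cloud(p,Tt)
f=(abs(P[...,1])>38)&(abs(P[...,1])<62)&(abs(P[...,0])<14)&(P[...,2]>100)&(P[...,2]<178);q=P[f];print("finger z pct",np.percentile(q[:,2],[50,90,99]),len(q))
m=(abs(W[...,0]-555)<60)&(abs(W[...,1]-55)<60)&(W[...,2]>51)&(W[...,2]<62)&(p["img"][...,0].astype(int)-p["img"][...,2]>25);q=W[m]
print(len(q),q.mean(0),cv2.minAreaRect(q[:,:2].astype(np.float32)))
E
```

```text
[557.6  55.  202.3] 9.1 84.45169241970991
finger z pct [110.2 145.  156.6] 18825
7857 [555.1  50.7  56.3] ((557.9151000976562, 54.696983337402344), (30.52105712890625, 56.73202133178711), 11.36704158782959)
```

View pics/w2.png

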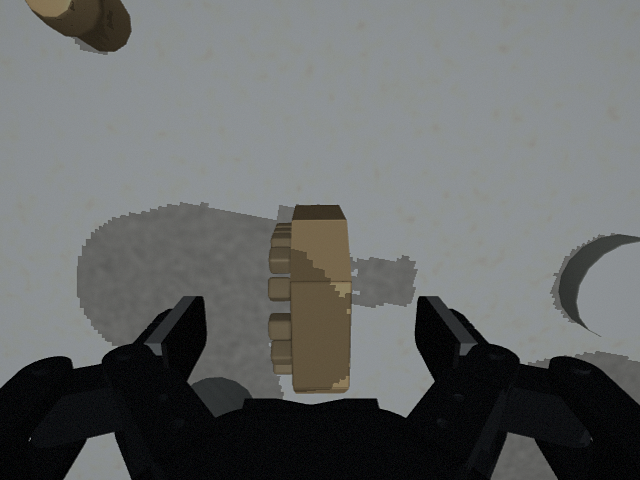

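The wrist view shows the cast standing upright with its teeth to the left (+x) at px ~(280,290). The fingers straddle it and their tips are about 44 mm above the bench. Next I'll push it over towards −x.

>>> carry_out([
  [0, 0.01, 0.003],
  [0, 0.02, 0.003],
  [0, 0.025, 0.003],
  [0, 0.03, 0.003],
  [0, 0.035, 0.003],
  [0, 0.04, 0.003],
  [0, 0.044, 0.003],
  [0, 0.048, 0.003],
], roll=[0, 0, 0, 0, 0, 0, 0, 0], claw=[0.085, 0.085, 0.085, 0.085, 0.085, 0.085, 0.085, 0.085])

```text
clock: 10.15
position: [510.4, 45.8, 199.5]
ee_rot: [0.771, -0.636, -0.0, 0.0]
contact_force: [0.6, 0.0, -0.0]
gripper_width: 84.9
grasp_force: 0.0
```

>>> carry_out([
  [0, 0.004, 0],
  [0, 0.008, 0],
  [0, 0.01, 0],
  [0, 0.01, 0],
  [0, -0.01, -0.03],
  [0, -0.02, -0.07],
  [0, -0.02, -0.12],
  [0, -0.02, -0.12],
], roll=[0, 0, 0, 0, 0, 0, 0, 0], claw=[0.085, 0.085, 0.085, 0.085, 0.085, 0.085, 0.085, 0.085])

```text
clock: 11.15
position: [531.8, 50.2, 324.0]
ee_rot: [0.772, -0.636, 0.003, -0.004]
contact_force: [0.5, 0.6, 0.0]
gripper_width: 84.9
grasp_force: 0.0
```

```bash
python3 - <<'E'
from h import *
np.set_printoptions(precision=1,suppress=True)
s=read_state();p=get_image("wrist");save(p,"w3");T=T_cam(p,s);W=cloud(p,T);print(s["position"],s["clock"])
b=(p["img"][...,0].astype(int)-p["img"][...,2]>25)&(abs(W[...,0]-520)<90)&(abs(W[...,1]-55)<75)
for lo,hi in((15,24.5),(25,40)):
    q=W[b&(W[...,2]>lo)&(W[...,2]<hi)]
    if len(q):print(len(q),q.mean(0),cv2.minAreaRect(q[:,:2].astype(np.float32)))
for t in("cast_full","cast_under"):print(t,[(r["at"],r["conf"],ray(p,T,r["at"],11 if t=="cast_full" else 0)) for r in place_of(p,t)])
E
```

```text
[531.8  50.2 324. ] 11.15
4551 [517.1  45.6  23. ] ((513.872314453125, 46.878257751464844), (55.51438903808594, 80.128662109375), 11.521397590637207)
968 [513.   49.7  31.6] ((513.8883666992188, 48.26740646362305), (50.642425537109375, 68.6515884399414), 9.208444595336914)
cast_full [([303.1, 227.7], 0.62, array([540.8,  51.1,  11. ])), ([334.1, 225.9], 0.28, array([516.1,  44.7,  11. ]))]
cast_under [([331.1, 224.0], 0.62, array([517.9,  45.9,   0. ]))]
```

View pics/w3.png

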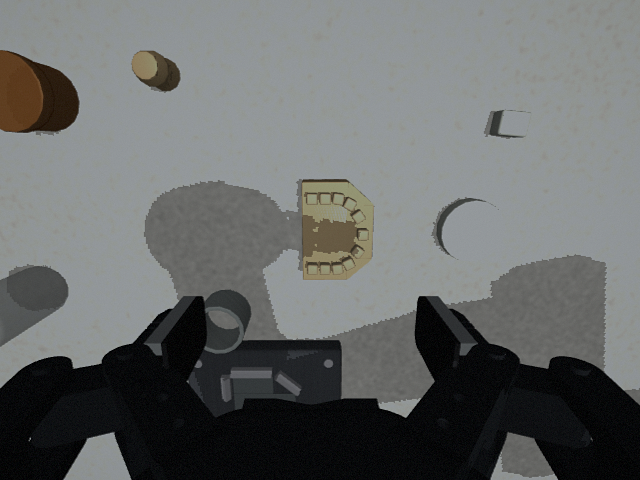

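The wrist view shows the cast lying flat, teeth up, with its front to −x (px 338,230). Next I'll measure the holder from above.

>>> carry_out([
  [-0.04, -0.01, -0.01],
  [-0.09, -0.02, -0.02],
  [-0.14, -0.03, -0.03],
  [-0.19, -0.042, -0.04],
  [-0.23, -0.052, -0.04],
  [-0.243, -0.055, -0.04],
  [-0.243, -0.055, -0.04],
], roll=[0, 0, 0, 0, 0, 0, 0], claw=[0.085, 0.085, 0.085, 0.085, 0.085, 0.085, 0.085])

```text
clock: 12.18
position: [538.0, 299.1, 357.9]
ee_rot: [0.772, -0.636, -0.0, 0.002]
contact_force: [0.2, -0.8, -0.4]
gripper_width: 85.2
grasp_force: 0.0
```

```bash
python3 - <<'E'
from h import *
np.set_printoptions(precision=1,suppress=True)
s=read_state();p=get_image("wrist");save(p,"w4");T=T_cam(p,s);W=cloud(p,T);print(s["position"],s["clock"],T[:3,3]);np.save("w4.npy",W)
for t,h in(("pocket",20),("holder",0),("clamp_tip",105)):print(t,[(r["at"],r["conf"],ray(p,T,r["at"],h)) for r in place_of(p,t)[:2]])
near=(abs(W[...,0]-535)<120)&(W[...,1]>130)&(W[...,1]<380)
q=W[near&(W[...,2]>15)&(W[...,2]<24)];print("plate",len(q),q[:,2].mean(),cv2.minAreaRect(q[:,:2].astype(np.float32)))
q=W[near&(W[...,2]>25.5)&(W[...,2]<31)&(W[...,1]<275)];print("walls",len(q),q[:,2].max(),cv2.minAreaRect(q[:,:2].astype(np.float32)))
E
```

```text
[538.  299.1 357.9] 12.175 [550.9 232.5 328.2]
pocket [([320.0, 140.3], 0.56, array([542.7, 227.6,  20. ]))]
holder [([320.9, 176.4], 0.95, array([535.1, 258.3,   0. ]))]
clamp_tip [([350.9, 301.5], 0.67, array([502.9, 329.3, 105. ]))]
plate 31427 21.047393699853743 ((539.5086669921875, 244.6109161376953), (140.50790405273438, 243.80853271484375), 11.63387393951416)
walls 1837 30.999719259674123 ((554.473876953125, 201.95684814453125), (77.68682861328125, 155.20672607421875), 18.106348037719727)
```

View pics/w4.png

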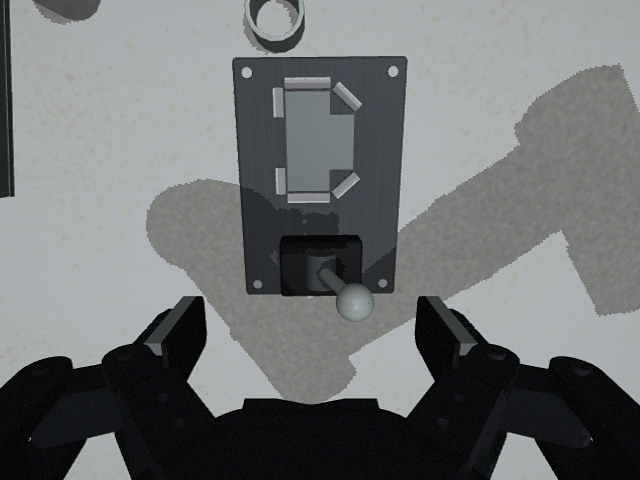

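Wrist view of the holder: plate corners at about (233,58) and (408,58), the pocket floor at columns 287–354 and rows 88–192, and the knob at (355,302). I'll refine these geometrically.

```bash
python3 - <<'E'
from h import *
np.set_printoptions(precision=1,suppress=True)
s=read_state();p=get_image("wrist");T=T_cam(p,s);W=cloud(p,T);print(s["position"],s["clock"])
g=p["img"].astype(int).max(-1)
def fit(m,h,n,k=5):
    m=cv2.morphologyEx(m.astype(np.uint8),cv2.MORPH_OPEN,np.ones((k,k)))
    N,l,st,c=cv2.connectedComponentsWithStats(m);i=1+np.argmax(st[1:,4])
    ct=np.argwhere(l==i)[:,::-1]
    hull=cv2.convexHull(ct.astype(np.float32))[:,0]
    X=np.array([ray(p,T,a,h)[:2] for a in hull],np.float32)
    print(n,st[i],cv2.minAreaRect(X),"meanZ",np.nanmean(W[l==i][:,2]));return l==i
pl=fit((W[...,2]>13)&(W[...,2]<26)&(g<95)&(np.indices(g.shape)[0]<298),20.5,"plate")
sub=g[120:160,290:350];print("floor gray",sub.mean(),g[140,365:390].mean())
fl=fit((abs(g-np.median(sub))<25)&(np.indices(g.shape)[0]<200)&(abs(W[...,2]-20)<5)&(np.indices(g.shape)[1]>280)&(np.indices(g.shape)[1]<360),20.5,"floor",3)
for r in (100,140,180): print(r,g[r,268:365:1][:25],g[r,325:365])
# knob
k=(W[...,2]>90)&(W[...,2]<130)&(abs(W[...,0]-500)<40)&(abs(W[...,1]-325)<40)
q=W[k];A=np.c_[2*q,np.ones(len(q))];x=np.linalg.lstsq(A,(q**2).sum(1),rcond=None)[0];print("knob",x[:3],np.sqrt(x[3]+x[:3]@x[:3]),len(q))
E
```

```text
[538.4 297.5 359.5] 12.375
plate [  234    58   173   237 23700] ((535.5603637695312, 264.2564392089844), (138.85975646972656, 202.10316467285156), 11.576337814331055) meanZ 20.969337836446808
floor gray 125.555 76.28
floor [ 286   93   69   99 5505] ((542.7874755859375, 229.09649658203125), (56.19084548950195, 79.87898254394531), 11.472051620483398) meanZ 21.466613004046135
100 [ 78  73  72  72  70  90 188 178 141 145 145 145 142 142 143 134  69  80
 104 124 125 122 124 123 124] [127 125 125 126 124  96  74  77  78  76  77  78  79  78  77  72  64  96
 123 122 122 121 121 119 123 147 164 164 162 153 187 181 127  76  76  79
  80  76  79  74]
140 [ 71  74  74  73  71  72  77  75  75  72  73  74  72  75  72  71  72  72
  79 103 124 123 123 122 124] [126 126 127 125 124 126 129 127 126 128 126 127 128 128 127 127 128 127
 129 127 127 128 128 128 128 127 128 127 126  83  76  74  76  76  74  76
  75  76  73  73]
180 [ 72  70  73  75  73  71  71  65  92 191 179 144 146 146 143 143 145 141
  98  73 102 122 120 120 119] [122 125 126 123 120  84  71  73  74  73  72  74  71  69  72  73  72  78
  73  66  73 121 143 141 140 139 138 138 144 150 149 149 157 183 178 120
  71  70  76  76]
knob [501.3 328.  106.9] 15.34772952855511 1205
```

Two independent fits agree: pocket centre is (542.8, 229.1), yaw 11.5°. Next I'll regrasp the cast heel to front.

```bash
python3 - <<'E'
from h import *
plan([513.9,46.9,230],11.5)
E
```

```text
tool y yaw -169.12  slide [0.2415 0.0713 0.1298] roll -0.62 toolz [-4.e-04 -3.e-04 -1.e+00] j6 -0.58 clk 12.43
```

>>> carry_out([
  [0.04, 0.012, 0.0],
  [0.09, 0.027, 0.0],
  [0.14, 0.041, 0.03],
  [0.19, 0.056, 0.06],
  [0.225, 0.066, 0.1],
  [0.24, 0.071, 0.13],
  [0.241, 0.071, 0.13],
  [0.241, 0.071, 0.13],
], roll=[-0.6, -0.6, -0.6, -0.6, -0.6, -0.6, -0.6, -0.6], claw=[0.085, 0.085, 0.085, 0.085, 0.085, 0.085, 0.085, 0.085])

```text
clock: 13.42
position: [515.2, 49.0, 231.1]
ee_rot: [0.775, -0.632, 0.001, -0.001]
contact_force: [0.9, 0.3, 0.1]
gripper_width: 85.3
grasp_force: 0.0
```

```bash
python3 - <<'E'
from h import *
np.set_printoptions(precision=1,suppress=True)
for i in range(2):
    s=read_state();p=get_image("wrist")
T=T_cam(p,s);W=cloud(p,T);print(s["position"],s["clock"]);save(p,"w5")
b=(p["img"][...,0].astype(int)-p["img"][...,2]>25)&(abs(W[...,0]-514)<60)&(abs(W[...,1]-47)<60)
q=W[b&(W[...,2]>17)&(W[...,2]<25)];r=cv2.minAreaRect(q[:,:2].astype(np.float32));print(len(q),q[:,2].mean(),r)
plan([r[0][0],r[0][1],172],11.5)
E
```

```text
[515.3  49.4 231.3] 13.475
9829 22.96461308740062 ((513.883056640625, 46.82367706298828), (55.60159683227539, 80.2706069946289), 11.469669342041016)
tool y yaw -168.38  slide [0.  0.  0.1] roll 0.12 toolz [ 0.  0. -1.] j6 -0.21 clk 13.53
```

>>> carry_out([
  [0.0023, 0.0019, 0.02],
  [0.0023, 0.0019, 0.04],
  [0.0023, 0.0019, 0.053],
  [0.0023, 0.0019, 0.059],
  [0.0023, 0.0019, 0.059],
], roll=[0.1, 0.1, 0.1, 0.1, 0.1], claw=[0.085, 0.085, 0.085, 0.085, 0.085])

```text
clock: 14.15
position: [513.2, 46.4, 170.8]
ee_rot: [0.774, -0.633, 0.0, -0.0]
contact_force: [0.2, -0.1, 0.5]
gripper_width: 84.6
grasp_force: 0.0
```

>>> carry_out([
  [0, 0, 0],
  [0, 0, 0],
  [0, 0, 0],
  [0, 0, 0],
  [0, 0, 0],
], roll=[0, 0, 0, 0, 0], claw=[0.045, 0.045, 0.045, 0.045, 0.045])

```text
clock: 14.78
position: [513.4, 46.3, 171.7]
ee_rot: [0.774, -0.633, 0.001, -0.001]
contact_force: [-0.3, 0.4, 5.7]
gripper_width: 54.6
grasp_force: 64.8
```

>>> carry_out([
  [0, 0, -0.01],
  [0, 0, -0.04],
  [0, 0, -0.08],
  [0, 0, -0.11],
  [0, 0, -0.11],
  [0, 0, -0.11],
], roll=[0, 0, 0, 0, 0, 0], claw=[0.045, 0.045, 0.045, 0.045, 0.045, 0.045])

```text
clock: 15.52
position: [512.2, 45.8, 279.7]
ee_rot: [0.774, -0.633, -0.001, 0.001]
contact_force: [-0.6, -1.6, -3.3]
gripper_width: 54.8
grasp_force: 64.4
```

```bash
python3 - <<'E'
from h import *
np.set_printoptions(precision=1,suppress=True)
s=read_state();p=get_image("wrist");save(p,"w6");print(s["position"],s["gripper_width"],s["grasp_force"])
P=cloud(p,np.array(p["T_tool_cam"]))
b=(p["img"][...,0].astype(int)-p["img"][...,2]>25)&(P[...,2]<190)&(P[...,2]>120)
q=P[b];h=np.percentile(q[:,2],[2,50,90]);print(len(q),h)
for lo,hi in((140,148),(148,153),(153,160)):
    t=q[(q[:,2]>lo)&(q[:,2]<hi)];
    if len(t)>30: print(lo,len(t),t.mean(0),cv2.minAreaRect(t[:,:2].astype(np.float32)))
t=q[(q[:,2]>h[1]-2)&(q[:,2]<h[1]+2)];A=np.c_[t[:,:2],np.ones(len(t))];print("tilt",np.linalg.lstsq(A,t[:,2],rcond=None)[0])
plan([542.8,229.1,290],11.5)
E
```

```text
[512.2  45.8 279.7] 54.811713866841174 64.4481611251831
21352 [139.2 148.6 149.5]
140 3049 [ 10.9   0.8 143.9] ((4.915435791015625, 0.1366100311279297), (54.67573547363281, 69.33277893066406), 89.83268737792969)
148 16102 [  6.4  -2.9 148.9] ((2.632091522216797, 0.030611038208007812), (55.86320877075195, 74.3718490600586), 89.8346176147461)
153 40 [ 32.8  12.3 156.5] ((35.82950210571289, 3.3953113555908203), (9.242955207824707, 51.42042541503906), 18.369617462158203)
tilt [  0.   -0.  148.8]
tool y yaw -168.58  slide [-0.2 -0.1 -0. ] roll -0.08 toolz [-0. -0. -1.] j6 -0.21 clk 15.57
```

View pics/w6.png

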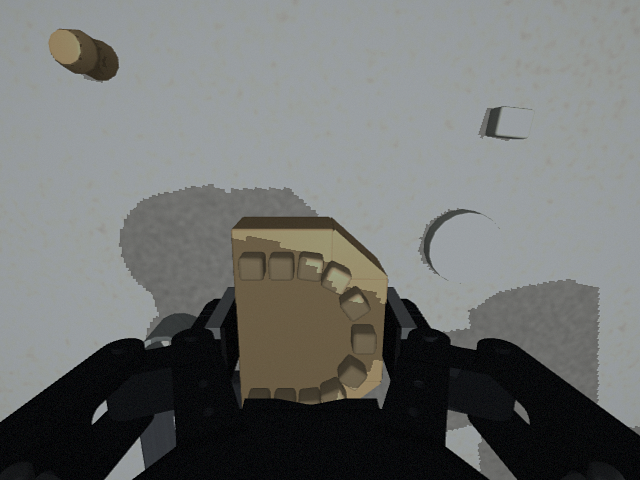

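The cast is held flat and centred, square to within 0.2°. Carrying it to above the pocket.

>>> carry_out([
  [-0.02, -0.008, 0],
  [-0.055, -0.021, 0],
  [-0.095, -0.036, 0],
  [-0.13, -0.05, 0.0],
  [-0.16, -0.061, 0.01],
  [-0.1735, -0.0665, 0.02],
  [-0.1735, -0.0665, 0.03],
  [-0.1735, -0.0665, 0.03],
], roll=[0, 0, 0, 0, 0, 0, 0, 0], claw=[0.045, 0.045, 0.045, 0.045, 0.045, 0.045, 0.045, 0.045])

```text
clock: 16.58
position: [543.1, 228.4, 249.0]
ee_rot: [0.774, -0.633, -0.001, 0.002]
contact_force: [-0.0, -0.2, -1.7]
gripper_width: 54.9
grasp_force: 64.3
```

```bash
python3 - <<'E'
from h import *
np.set_printoptions(precision=4,suppress=True)
p=get_image("side")
plan([542.8,229.1,205],11.5);print(read_state()["position"])
E
```

```text
tool y yaw -168.60  slide [-0.0009  0.0004  0.0449] roll -0.10 toolz [-0.0019 -0.0015 -1.    ] j6 -0.47 clk 16.62
[543.4123 228.341  249.9179]
```

>>> carry_out([
  [-0.0007, 0.0003, 0.015],
  [-0.0007, 0.0003, 0.03],
  [-0.0007, 0.0003, 0.04],
  [-0.0007, 0.0003, 0.045],
  [-0.0007, 0.0003, 0.048],
  [-0.0007, 0.0003, 0.048],
], roll=[-0.1, -0.1, -0.1, -0.1, -0.1, -0.1], claw=[0.045, 0.045, 0.045, 0.045, 0.045, 0.045])

```text
clock: 17.38
position: [543.4, 230.1, 202.7]
ee_rot: [0.775, -0.632, 0.0, -0.0]
contact_force: [1.1, -0.3, -1.9]
gripper_width: 54.7
grasp_force: 64.4
```

>>> carry_out([
  [0, 0, 0.002],
  [0, 0, 0.004],
  [0, 0, 0.006],
  [0, 0, 0.006],
], roll=[0, 0, 0, 0], claw=[0.045, 0.045, 0.045, 0.045])

```text
clock: 17.88
position: [543.2, 229.9, 196.5]
ee_rot: [0.775, -0.632, -0.0, 0.0]
contact_force: [-0.7, -0.0, -2.2]
gripper_width: 54.8
grasp_force: 64.4
```

>>> carry_out([
  [0.0007, 0.0005, 0.001],
  [0.0007, 0.0005, 0.003],
  [0.0007, 0.0005, 0.0045],
  [0.0007, 0.0005, 0.005],
], roll=[0, 0, 0, 0], claw=[0.045, 0.045, 0.045, 0.045])

```text
clock: 18.38
position: [542.9, 229.2, 191.8]
ee_rot: [0.775, -0.632, -0.0, 0.0]
contact_force: [-1.7, 0.0, 0.9]
gripper_width: 54.5
grasp_force: 64.7
```

Almost home, so I'll press down another 1 mm and check the force.

>>> carry_out([
  [0, 0, 0.0005],
  [0, 0, 0.001],
  [0, 0, 0.0015],
  [0, 0, 0.0015],
], roll=[0, 0, 0, 0], claw=[0.045, 0.045, 0.045, 0.045])

```text
clock: 18.88
position: [542.8, 229.1, 191.8]
ee_rot: [0.775, -0.632, 0.0, -0.0]
contact_force: [-4.3, -1.4, 8.4]
gripper_width: 54.6
grasp_force: 65.8
```

>>> carry_out([
  [0, 0, 0],
  [0, 0, 0],
  [0, 0, 0],
  [0, 0, 0],
  [0, 0, -0.03],
  [0, 0, -0.08],
  [0, 0, -0.13],
  [0, 0, -0.13],
], roll=[0, 0, 0, 0, 0, 0, 0, 0], claw=[0.072, 0.072, 0.072, 0.072, 0.072, 0.072, 0.072, 0.072])

```text
clock: 19.88
position: [543.9, 229.8, 325.2]
ee_rot: [0.775, -0.632, 0.002, -0.005]
contact_force: [0.0, -0.5, -0.5]
gripper_width: 72.3
grasp_force: 0.0
```

```bash
python3 - <<'E'
from h import *
np.set_printoptions(precision=2,suppress=True)
p=get_image("side");s=read_state();p=get_image("wrist");save(p,"w7");T=T_cam(p,s);W=cloud(p,T);print(s["position"],s["clock"])
b=(p["img"][...,0].astype(int)-p["img"][...,2]>25)&(abs(W[...,0]-543)<60)&(abs(W[...,1]-229)<60)
q=W[b&(W[...,2]>37)&(W[...,2]<46)];print(len(q),q.mean(0),cv2.minAreaRect(q[:,:2].astype(np.float32)))
m=np.median(q[:,2]);t=q[abs(q[:,2]-m)<1.5];c=t.mean(0);A=np.c_[t[:,:2]-c[:2],np.ones(len(t))];print("plane",np.linalg.lstsq(A,t[:,2],rcond=None)[0],m)
pl=W[(p["img"].max(-1)<95)&(abs(W[...,2]-20)<4)&(abs(W[...,0]-540)<75)&(W[...,1]>140)&(W[...,1]<290)];print("plate z",np.median(pl[:,2]))
k=(W[...,2]>90)&(W[...,2]<130)&(abs(W[...,0]-500)<40)&(abs(W[...,1]-325)<40)
print("knob",W[k].mean(0) if k.any() else 0,[(r["at"],r["conf"],ray(p,T,r["at"],107)) for r in place_of(p,"clamp_tip")[:2]])
y=np.array([-np.sin(np.radians(11.5)),np.cos(np.radians(11.5))]);x=np.array([y[1],-y[0]])
H=np.array([542.8,229.1])+32*y;print("holder",H,"hinge",H+72*y)
E
```

```text
[543.12 229.32 322.36] 19.925
5398 [545.59 227.84  42.99] ((542.7459716796875, 229.48963928222656), (55.885799407958984, 80.00250244140625), 11.789460182189941)
plane [ 0.    0.   43.01] 43.007176927937735
plate z 20.996619962332886
knob [509.59 323.91  90.98] []
holder [536.42 260.46] hinge [522.07 331.01]
```

View pics/w7.png

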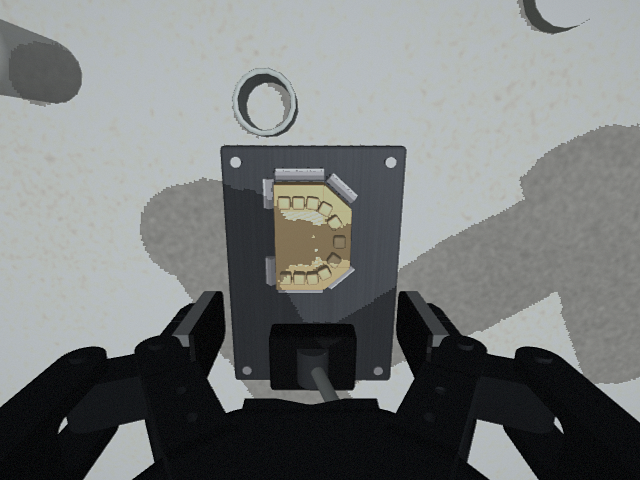

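The wrist view shows the cast seated in the pocket (px 313,237), flat, with its top 22.0 mm above the plate and square to it. For the lever I'll straddle the knob and drag it to holder +x.

>>> carry_out([
  [-0.025, 0.005, 0],
  [-0.06, 0.012, 0],
  [-0.09, 0.019, 0],
  [-0.104, 0.0216, 0],
  [-0.104, 0.0216, 0.02],
  [-0.104, 0.0216, 0.05],
  [-0.104, 0.0216, 0.072],
  [-0.104, 0.0216, 0.072],
], roll=[0, 0, 0, 0, 0, 0, 0, 0], claw=[0.06, 0.06, 0.06, 0.06, 0.06, 0.06, 0.06, 0.06])

```text
clock: 21.02
position: [500.5, 325.8, 245.5]
ee_rot: [0.774, -0.633, -0.0, 0.003]
contact_force: [0.3, 0.1, 0.6]
gripper_width: 59.7
grasp_force: 0.0
```

>>> carry_out([
  [0, -0.008, 0],
  [0, -0.016, 0],
  [0, -0.024, 0],
  [0, -0.032, 0],
  [0, -0.04, 0],
  [0, -0.048, 0],
  [0, -0.056, 0],
  [0, -0.062, 0],
], roll=[0, 0, 0, 0, 0, 0, 0, 0], claw=[0.06, 0.06, 0.06, 0.06, 0.06, 0.06, 0.06, 0.06])

```text
clock: 22.02
position: [561.9, 339.1, 247.6]
ee_rot: [0.775, -0.632, -0.0, 0.001]
contact_force: [-2.4, -0.4, -0.6]
gripper_width: 60.2
grasp_force: 0.7
```

>>> carry_out([
  [0, -0.004, 0],
  [0, -0.008, 0],
  [0, -0.01, 0],
  [0, -0.011, 0],
  [0, -0.011, 0],
], roll=[0, 0, 0, 0, 0], claw=[0.06, 0.06, 0.06, 0.06, 0.06])

```text
clock: 22.65
position: [569.4, 340.8, 247.0]
ee_rot: [0.774, -0.633, -0.002, 0.005]
contact_force: [-12.7, -0.9, 3.2]
gripper_width: 59.9
grasp_force: 6.3
```

>>> carry_out([
  [0, -0.001, 0],
  [0, -0.002, 0],
  [0, -0.002, 0],
], roll=[0, 0, 0], claw=[0.06, 0.06, 0.06])

```text
clock: 23.02
position: [570.3, 341.0, 246.7]
ee_rot: [0.774, -0.633, -0.003, 0.007]
contact_force: [-17.4, 0.1, 5.8]
gripper_width: 59.9
grasp_force: 8.5
```

>>> carry_out([
  [0, -0.002, 0],
  [0, -0.004, 0],
  [0, -0.004, 0],
], roll=[0, 0, 0], claw=[0.06, 0.06, 0.06])

```text
clock: 23.4
position: [571.9, 341.5, 246.2]
ee_rot: [0.774, -0.633, -0.005, 0.01]
contact_force: [-24.8, 0.3, 10.8]
gripper_width: 60.1
grasp_force: 13.1
```

>>> carry_out([
  [0, 0.008, 0],
  [0, 0.02, 0],
  [0, 0.022, -0.03],
  [0, 0.022, -0.08],
  [-0.02, 0.022, -0.12],
  [-0.04, 0.022, -0.12],
  [-0.05, 0.022, -0.12],
  [-0.05, 0.022, -0.12],
], roll=[0, 0, 0, 0, 0, 0, 0, 0], claw=[0.06, 0.06, 0.06, 0.06, 0.06, 0.06, 0.06, 0.06])

```text
clock: 24.4
position: [546.5, 387.6, 366.4]
ee_rot: [0.775, -0.632, -0.0, 0.001]
contact_force: [0.5, -0.8, 1.3]
gripper_width: 60.2
grasp_force: 0.0
```

```bash
python3 - <<'E'
from h import *
np.set_printoptions(precision=2,suppress=True)
p=get_image("side");s=read_state();p=get_image("wrist");save(p,"w8");T=T_cam(p,s);W=cloud(p,T);print(s["position"],s["clock"])
b=(p["img"][...,0].astype(int)-p["img"][...,2]>25)&(abs(W[...,0]-543)<60)&(abs(W[...,1]-229)<60)
q=W[b&(W[...,2]>37)&(W[...,2]<46)];print(len(q),q.mean(0),cv2.minAreaRect(q[:,:2].astype(np.float32)))
k=(W[...,2]>92)&(W[...,2]<125)&(abs(W[...,0]-555)<40)&(abs(W[...,1]-335)<40)
q=W[k];A=np.c_[2*q,np.ones(len(q))];x=np.linalg.lstsq(A,(q**2).sum(1),rcond=None)[0];print("knob",x[:3],np.sqrt(x[3]+x[:3]@x[:3]),len(q))
d=x[:2]-[522.07,331.01];xh=d@[.98,.199];print("xh",xh,"angle",.5+np.arctan2(xh,x[2]-42))
E
```

```text
[546.62 387.16 366.5 ] 24.45
2323 [536.12 244.04  42.94] ((540.6000366210938, 241.33010864257812), (55.91319274902344, 55.65056610107422), 11.722907066345215)
knob [554.84 337.89 104.89] 12.60648538061642 1272
xh 33.48521238759188 angle 0.9892777221438802
```

View pics/w8.png

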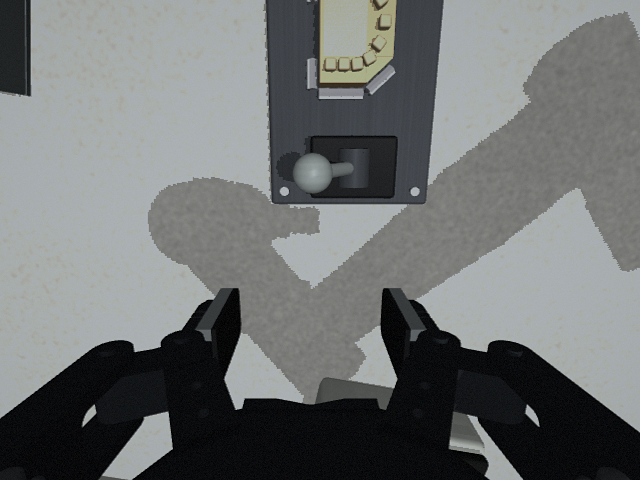

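The lever is fully over: knob at px 313,173, x_h = 33.5 mm against the 33.6 mm expected. The cast is still seated, and the robot is clear of everything. Handing in.

```bash
python3 -c "
from bench import job_done
print(job_done())"
```

```text
the job is handed in; nothing more can be done
None
```

The full-arch cast is seated teeth up, flat and square in the pocket and released. The clamp lever is fully over to its other end, and the job was handed in at about 24 s with no verdict returned.

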